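# Take the depth of a blind bore with a rod depth gauge

## Task

Take the depth of the large blind bore in the middle of the screwed-down aluminium block with the rod depth gauge: lower its rod into the bore until it bottoms, keep pressing the crosswise stop bar down the rod until the bar lies flat on the block's face, and hold it there a moment. Then lift the gauge straight out and hang it back in its fork rest as it hung before, with the stop bar still where the bore set it, so that the depth can be read off. Leave the calliper, the circuit board and the parts dish where they lie.

Things in the scene. Friction and masses are not known exactly. Their poses are not given: they have to be found in the camera images.
- depth_gauge: Loose upright steel depth gauge, 0.17 kg. Pose of its stop bar, 16 (x) x 72 (y) x 20 (z) mm, with the rod through its middle; origin at the centre of the bar's underside, z up the rod, y along the bar. A knurled friction screw, 11 mm thick, sticks out of the +y end to y = 48 mm. The bar's long sides are gripped from above near the middle; cap and rod then stand up between the fingers.
- gauge_rod (a joint): How far (m) the rod's tip stands out below the bar's underside, 0 to 0.057. A friction fit holds the rod in the bar: it slides at about 4 N (a little more when fast) and else stays put. Starts between 0.045 and 0.055, more than the bore's depth, so the bar is still above the face when the rod bottoms; a depth rightly taken reads 0.036.
- rod_tip (a point): The lower end of the gauge's rod, on its axis. The rod is 8 mm thick and 86 mm long with a tapered tip and graduation rings; at its top a dark knurled cap 12 mm wide, 8 mm tall. With the depth taken it stands 30 mm over the bar's top.
- bore_block: Machined aluminium block, 60 (x) x 76 (y) mm, with low screwed flanges at its y ends, on a dark steel plate 100 x 150 x 12 mm fixed to the bench. Origin on the bench under its centre, z up; its flat top face is 60 mm above the bench. The four 4 mm holes at the corners are screw holes, not the bore.
- bore_mouth (a point): Centre of the blind bore in the plane of the block's top face. The bore is in the middle of that face: 12 mm wide, 36 mm deep, flat floor, 1 mm chamfer.
- bore_floor (a point): Centre of the bore's floor, 36 mm below bore_mouth.
- gauge_rest: Fork rest fixed to the bench: base plate 70 (x) x 96 (y) mm, two upright aluminium cheeks 46 (x) x 10 (y) mm, centred at y = -29 and +29 mm (48 mm gap). Each cheek's top has a notch 26 mm wide in x between two lugs 7 mm high; the gauge's bar lies across both notches along the rest's y, its rod hanging between the cheeks. Origin on the bench under its centre.
- rest_seat (a point): Middle between the two notches at the height of the notch floors, 72 mm above the bench: the centre of the bar's underside lies here when the gauge hangs in its rest. Axes as gauge_rest.
- calliper: Calliper lying flat, 205 mm long, 16 mm tall; bystander. Origin at the centre of its underside.
- board: Green circuit board 62 x 110 x 18 mm lying flat; bystander. Origin at the centre of its underside.
- parts_dish: Round grey dish of small parts, 67 mm wide, 24 mm tall; bystander. Origin at the centre of its underside.
There are look-alikes about, which are no part of the job. Of the things that look like the depth_gauge, the larger one is meant. What is shaped like the gauge_rest but turquoise is not meant.

How it is judged:
By the outcome, as a careful person would: the job done as asked, in the order asked, and still so for the second after the job is handed in, with the robot touching nothing.
It also fails if it takes over 53 s, if anything falls off the work surface, if the arm or the gripper's body presses on something with over 40 N, if the wrist force passes 120 N, or if a joint passes its speed limit or range.

## Robot

A 7-joint arm with a two-finger parallel gripper is mounted at the origin on a cart in front of the work surface, level with it; the furniture and walls round the work are solid. World frame = base frame: x ahead of the robot, y to its left, z up, the work surface at z = 0. Lengths are in m, angles in degrees, forces in N, time in s.
With the tool pointing down it reaches from about 0.35 to 0.9 m from the base axis. Payload 7.2 kg.
Tool frame: the origin (TCP) lies on the centre line of the jaws, within the pads' length; the fingertips stand 25 mm ahead of it and the grasp point (between the pads) lies 6 mm ahead of it; z points along the fingers, y is the line along which they close (so a half turn about z gives the same grasp; the last joint's range is limited). The gripper opens to 88 mm and grips with 3 to 60 N. Pads are 20 mm wide; open, the fingers measure 115 mm over their backs; the gripper's body (75 mm by 178 mm) begins 61 mm behind the grasp point.
Start: joints at [-69.225, 23.554, -0.728, 91.456, 0.321, 64.991, -4.71], TCP at [0.261, 0.568, 0.248] pointing down, gripper open.
Joint ranges: [-169.25, 169.25], [-16.82, 113.86], [-84.01, 82.57], [7.8, 145.47], [-59.2, 239.2], [7.22, 106.19], [-163.78, 163.78]. Speed limits (degrees/s): [136.94, 136.94, 172.46, 172.46, 180, 180, 180].

## Interface

Orientations are given as [roll, pitch, yaw] about the fixed x, y, z axes, in that order (R = Rz(yaw) Ry(pitch) Rx(roll)).
In Python, from rig import bot gives the robot as it stands.
- The arm moves only by the shell command python3 -m pendant 'ROWS' [OPENING]. ROWS is JSON, a list of rows, each an object of numbers: "tx", "ty", "tz": the shift along the tool's x, y, z in mm; "twist": the turn about the tool's z in rad. In form: [{"tx": .., "ty": .., "tz": .., "twist": ..}, ...]. A call has 1 to 10 rows; each row shifts and turns the commanded pose from where the row before left it, along the tool's axes as they then stand; what a row does not reach is not made up. A row lasts 1/10 s, in which the tool goes at most 50 mm and 8.59 degrees, less where a joint would pass 70% of its speed; a pose out of reach is approached as far as the arm can. A call is refused whole if a number of a shift passes 50 or a number of a turn 0.15, either way. A call with a gripper value outside its range is refused whole. OPENING is the closure, from -1 (fully open) to 1 (shut), set as the call begins (- or left out, the last holds). The fingers move at their own pace and stop on an object; the grip force is fixed at half the most. Time passes only in rows, so rows that do not move let the fingers close. It gives the time, the measured TCP pose, the force, the opening and the grip force at its end, in the units of the state.
- bot.get_obs(): the state, without advancing time (a new reading comes with each control period).
- bot.grab_frame(name): name is "side" or "top" or "wrist"; returns the picture (400x640x3 uint8, red, green, blue); there is no depth.
- bot.calibration(name): a dict with "vertical_fov" (degrees; the focal length in pixels is half the picture's height over the tangent of half this angle, whatever the lens; pixels are square), "cx", "cy" (the principal point, pixels), "world_from_camera" (4x4, takes a point from camera to world coordinates). Camera axes: x right, y up, looking along -z (the intrinsics and any distortion apply to the point x, -y, -z); pixel columns grow to the right and rows downward; lengths in m; the calibration is good to about 2 mm. The wrist camera is an equidistant fisheye: a pixel r from the principal point sees the ray r / f radians off the axis. A picture is of the moment at which its call begins: read the wrist's pose just before it. calibration takes no time and is no camera call; for the wrist camera it gives the pose at the moment of the call.
- bot.finish_job(): hands the job in; it is judged then, once.
The state is a dict: "clock": time; "qpos": joint angles; "qvel": joint speeds; "joint_efforts": joint torques, N m; "position": TCP position; "orientation": TCP orientation; "ft_force": force on the tool from outside, world axes, zero at the start; "torque": the same for the moment, N m; "gripper_width": opening from 0.0 (shut) to 1.0 (fully open); "grip_force": force on a finger pad.
Only numpy, scipy, OpenCV 4.12 (cv2) and the standard library are available. Lean on these libraries where they do the work, as an engineer would, in place of code of your own. Each camera call takes 0.05 s, during which the arm holds its last target. There are 200 camera calls.

## Working session

There is one attempt and no reset: what is moved stays moved. The work goes in short steps, Python scripts to look and compute and a shell command to move; the robot and the scene stay as the last step left them, time stands still between calls to the robot, and variables do not carry over. Pictures are saved under pics/ and viewed, at most 10 in all, crops included, and the job is handed in when it is done.

```bash
mkdir -p pics; ls
python3 - <<'E'
from rig import bot
import cv2,numpy as np
o=bot.get_obs();print(o)
for n in("top","side"):
    im=bot.grab_frame(n);cv2.imwrite(f"pics/{n}0.png",im[:,:,::-1])
    c=bot.calibration(n);print(n,c)
E
```

```text
pics
{'clock': 0.0, 'qpos': array([-69.22488507,  23.59953143,  -0.72911539,  91.50353419,
         0.32134458,  64.99085948,  -4.71070196]), 'qvel': array([ 0.09881171, -0.04187208,  0.03137328, -0.08990825,  0.03429905,
       -0.06610814, -0.09155396]), 'joint_efforts': array([ 1.44014783e-03, -5.87941504e+01,  6.42575081e-01, -2.91081709e+01,
       -5.37241716e-02,  1.80522708e-02,  1.72545761e-04]), 'position': array([0.26083127, 0.56745713, 0.24681794]), 'orientation': array([-1.79908362e+02,  6.65656966e-03,  1.55318652e+02]), 'ft_force': array([-0.25037758,  0.04480181, -0.03121631]), 'torque': array([0.0297264 , 0.0489615 , 0.04841334]), 'grip_force': 0.0, 'gripper_width': 0.999177705580084}
top {'vertical_fov': 54.438790152392286, 'cx': 312.3920286273037, 'cy': 191.5141589561053, 'world_from_camera': array([[-0.06699944,  0.97450284, -0.21413847,  0.3751429 ],
       [-0.99774159, -0.06646446,  0.00970552,  0.01795897],
       [-0.00477454,  0.21430512,  0.9767551 ,  0.91954561],
       [ 0.        ,  0.        ,  0.        ,  1.        ]])}
side {'vertical_fov': 50.45537708464363, 'cx': 331.8029988323617, 'cy': 196.822142844894, 'world_from_camera': array([[ 0.90671413,  0.25690149, -0.3344714 ,  0.26883357],
       [-0.42110291,  0.50770104, -0.75160628, -0.60207521],
       [-0.0232773 ,  0.82233891,  0.56852167,  0.56951551],
       [ 0.        ,  0.        ,  0.        ,  1.        ]])}
```

View pics/top0.png

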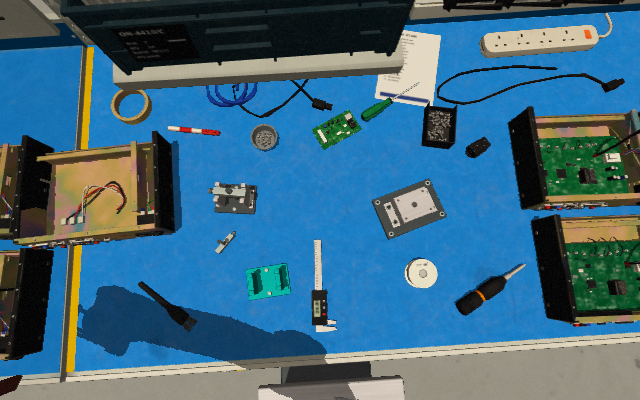

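View pics/side0.png

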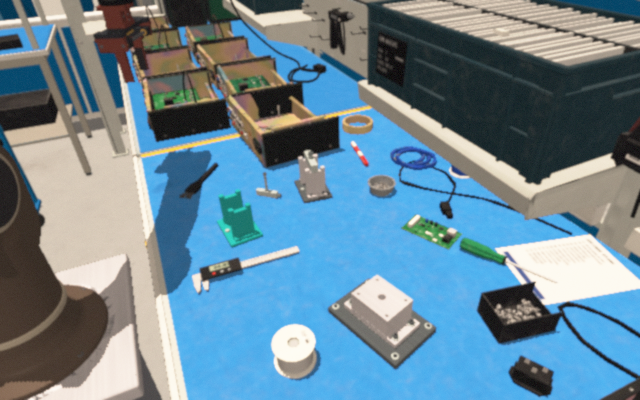

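The top view shows the upright, larger gauge in the grey rest at about (232,195). The look-alikes are the small gauge lying at (226,241) and the turquoise rest at (268,281). The block is at (410,208). In the side view the gauge and rest are at (312,178) and the block face at (380,300). I choose the gauge in the grey rest and will check it in an enlarged crop.

Run:
```python
import cv2,numpy as np
t=cv2.imread("pics/top0.png");s=cv2.imread("pics/side0.png")
def crop(im,u,v,w,h):  # u,v top-left
    k=400/w
    return cv2.resize(im[v:v+h,u:u+w],(400,300),interpolation=cv2.INTER_CUBIC)
o=np.vstack([np.hstack([crop(t,202,168,64,48),crop(t,370,175,80,60)]),np.hstack([crop(s,280,142,80,60),crop(s,325,262,120,90)])])
cv2.imwrite("pics/crop0.png",o)
```

```text
(no output)
```

View pics/crop0.png

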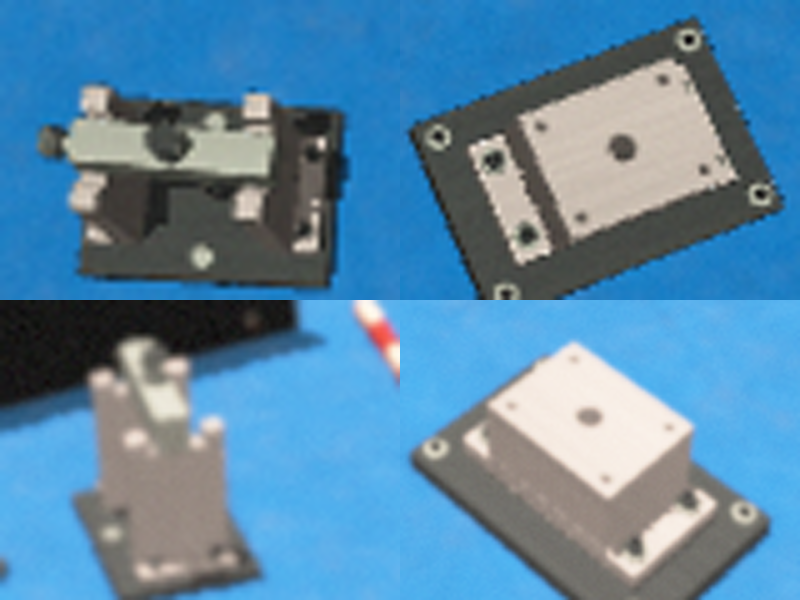

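The crop confirms the upright gauge in the grey rest, with its screw to the left (world +y). Bar ends in the crop are at (70,143) and (272,157), lugs at (97,100), (258,105), (90,190) and (250,200). The block's bore is at (622,148) in the top view and (590,417) in the side view.

```bash
cat > h.py <<'E'
from rig import bot
import numpy as np
def ray(name,u,v,c=None):
    c=c or bot.calibration(name); T=c["world_from_camera"]; f=200/np.tan(np.radians(c["vertical_fov"]/2))
    x,y=(u-c["cx"])/f,(v-c["cy"])/f
    if name=="wrist":
        r=np.hypot(x,y)+1e-12; d=np.array([x/r*np.sin(r),-y/r*np.sin(r),-np.cos(r)])
    else: d=np.array([x,-y,-1.])
    return T[:3,3],T[:3,:3]@d
def at(name,u,v,z,c=None):
    p,d=ray(name,u,v,c); return (p+d*(z-p[2])/d[2])
def pix(c,P):
    T=c["world_from_camera"]; f=200/np.tan(np.radians(c["vertical_fov"]/2))
    d=T[:3,:3].T@(np.asarray(P)-T[:3,3]); n=np.hypot(d[0],d[1]); r=np.arctan2(n,-d[2])
    return np.array([c["cx"]+f*r*d[0]/n,c["cy"]-f*r*d[1]/n])
E
python3 - <<'E'
from h import *
np.set_printoptions(precision=4,suppress=True)
def pr(l,name,pts,o,k,z):
    P=np.array([at(name,o[0]+a/k,o[1]+b/k,z)[:2] for a,b in pts]);print(l,name,P.tolist() if 0 else P.round(4).tolist(),"mean",P.mean(0));return P
k=6.25
P=pr("bar","top",[(70,143),(272,157)],(202,168),k,.092);d=P[0]-P[1];print(np.hypot(*d),np.degrees(np.arctan2(d[1],d[0]))-90)
P=pr("lugs","top",[(97,100),(258,105),(250,200),(90,190)],(202,168),k,.079)
print("rest yaw",[np.degrees(np.arctan2(*(P[i]-P[j])[::-1]))-90 for i,j in((0,1),(3,2))],np.hypot(*(P[0]-P[1])),np.hypot(*(P[0]-P[3])))
pr("cap","top",[(168,140)],(202,168),k,.115)
P=pr("lugs","side",[(102,379-300),(175,366-300),(212,426-300),(135,438-300)],(280,142),5,.079)
P=pr("bar corners","side",[(125,345-300),(158,450-300),(187,415-300)],(280,142),5,.092)
for n,pts,o,k in (("top",[(120,115),(283,57),(338,180),(170,242)],(370,175),5),("side",[(173,42),(293,128),(210,198),(90,105)],(325,262),10/3)):
    P=pr("face",n,pts,o,k,.06);print([np.hypot(*(P[i]-P[i-1])) for i in range(4)],[np.degrees(np.arctan2(*(P[i]-P[i-1])[::-1])) for i in range(4)])
pr("bore","top",[(222,148)],(370,175),5,.06);pr("bore","side",[(190,117)],(325,262),10/3,.06)
E
```

```text
bar top [[0.5727, 0.2256], [0.5629, 0.1553]] mean [0.5678 0.1905]
0.07096211490938206 -7.941270101328854
lugs top [[0.5909, 0.2191], [0.5851, 0.1619], [0.5509, 0.1657], [0.5583, 0.222]] mean [0.5713 0.1922]
rest yaw [np.float64(-5.730803196229047), np.float64(-7.526864413365701)] 0.0574738835727011 0.032686902091180026
cap top [[0.566, 0.1866]] mean [0.566  0.1866]
lugs side [[0.5594, 0.2262], [0.595, 0.2219], [0.5881, 0.1629], [0.553, 0.1691]] mean [0.5739 0.195 ]
bar corners side [[0.5733, 0.2296], [0.5505, 0.1347], [0.5736, 0.1565]] mean [0.5658 0.1736]
face top [[0.5362, -0.173], [0.5578, -0.2496], [0.5001, -0.2668], [0.4774, -0.1887]] mean [ 0.5179 -0.2195]
[np.float64(0.06080043134735361), np.float64(0.07964245375268861), np.float64(0.060255961682485745), np.float64(0.08132809647866104)] [np.float64(14.963349411176855), np.float64(-74.21903427444165), np.float64(-163.4428830960452), np.float64(106.16408204375357)]
face side [[0.5398, -0.1687], [0.5619, -0.2416], [0.5064, -0.2593], [0.4836, -0.1875]] mean [ 0.5229 -0.2143]
[np.float64(0.05917454054282515), np.float64(0.07624272605402606), np.float64(0.05822836658662968), np.float64(0.07540330996966528)] [np.float64(18.494568787152847), np.float64(-73.09795334168423), np.float64(-162.31133840678729), np.float64(107.60782433537672)]
bore top [[0.518, -0.2169]] mean [ 0.518  -0.2169]
bore side [[0.5224, -0.2148]] mean [ 0.5224 -0.2148]
```

```bash
python3 -m pendant '[{"tx":-44,"ty":-21},{"tx":-44,"ty":-21},{"tx":-44,"ty":-21},{"tx":-44,"ty":-21},{"tx":-44,"ty":-21},{"tx":-44,"ty":-21},{"tx":-44,"ty":-21},{"tx":-44,"ty":-21},{"tx":-44,"ty":-21},{"tx":-44,"ty":-21}]' -1
python3 -m pendant '[{"twist":0.14},{"twist":0.14},{"twist":0.14},{"twist":0.14},{"twist":0.14},{"twist":0.14},{"twist":0.14},{"twist":0.14},{"twist":0.14},{}]'
cat >> h.py <<'E'
def plan(goal,yaw,N,note=""):
    "one row, repeated N times, that takes the tool from the measured pose to goal, yaw"
    o=bot.get_obs(); p=o["position"]; y0=np.radians(o["orientation"][2]); dy=(np.radians(yaw)-y0+np.pi)%(2*np.pi)-np.pi
    d=(np.asarray(goal)-p)*1000; th=-dy/N; A=np.zeros((2,2))
    for k in range(N):
        a=y0-k*th; A+=np.array([[np.cos(a),np.sin(a)],[np.sin(a),-np.cos(a)]])
    s=np.linalg.solve(A,d[:2]); print(note,N,"x tx %.2f ty %.2f tz %.2f twist %.4f"%(s[0],s[1],-d[2]/N,th),"pos",p.round(4),"rpy",o["orientation"].round(2),"F",o["ft_force"].round(1),"w",round(o["gripper_width"],3),"t",o["clock"])
E
python3 - <<'E'
from h import *
import cv2
c=bot.calibration("wrist");im=bot.grab_frame("wrist");np.save("c1.npy",c,allow_pickle=True)
cv2.imwrite("pics/w1.png",im[:,:,::-1])
print({k:v for k,v in c.items() if k!="world_from_camera"})
for P in ([.570,.191,.092],[.570,.191,.113],[.572,.193,.072]): print(P,pix(c,P))
plan([.570,.191,.25],83,5)
print(c["world_from_camera"].round(3))
E
```

```text
{'vertical_fov': 65.70646984690485, 'cx': 326.07230085738036, 'cy': 206.2929639039935}
[0.57, 0.191, 0.092] [206.09570594 442.4366286 ]
[0.57, 0.191, 0.113] [203.05201167 451.35734941]
[0.572, 0.193, 0.072] [210.39543901 434.72915946]
 5 x tx -103.81 ty 5.42 tz -0.60 twist 0.2525 pos [0.2609 0.5676 0.247 ] rpy [-179.93    0.    155.32] F [ 0.   0.6 -0.8] w 1.002 t 0.15
[[ 0.418 -0.881 -0.221  0.201]
 [ 0.908  0.405  0.104  0.595]
 [-0.002 -0.245  0.97   0.384]
 [ 0.     0.     0.     1.   ]]invalid input at $[0]: expected keys tx, ty, tz, twist
invalid input at $[0]: expected keys tx, ty, tz, twist
```

View pics/w1.png

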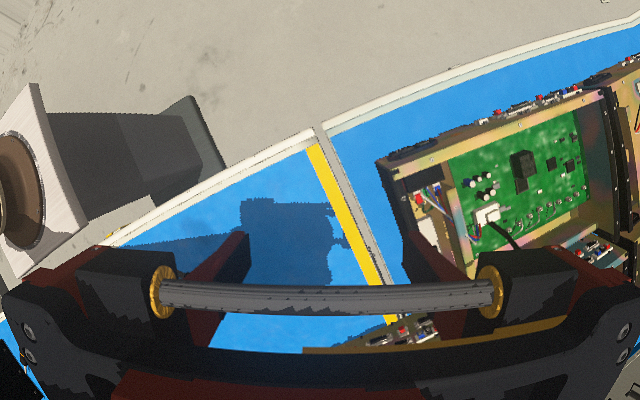

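This wrist view shows the bench edge and crates on the left. The fingers are at about (165,290) and (485,290), with a gripper part between them. The rows need every key, so no move has happened yet; I'll send them in full.

```bash
python3 -m pendant '[{"tx":-44,"ty":-21,"tz":0,"twist":0},{"tx":-44,"ty":-21,"tz":0,"twist":0},{"tx":-44,"ty":-21,"tz":0,"twist":0},{"tx":-44,"ty":-21,"tz":0,"twist":0},{"tx":-44,"ty":-21,"tz":0,"twist":0},{"tx":-44,"ty":-21,"tz":0,"twist":0},{"tx":-44,"ty":-21,"tz":0,"twist":0},{"tx":-44,"ty":-21,"tz":0,"twist":0},{"tx":-44,"ty":-21,"tz":0,"twist":0},{"tx":-44,"ty":-21,"tz":0,"twist":0}]' -1
python3 -m pendant '[{"tx":0,"ty":0,"tz":0,"twist":0.14},{"tx":0,"ty":0,"tz":0,"twist":0.14},{"tx":0,"ty":0,"tz":0,"twist":0.14},{"tx":0,"ty":0,"tz":0,"twist":0.14},{"tx":0,"ty":0,"tz":0,"twist":0.14},{"tx":0,"ty":0,"tz":0,"twist":0.14},{"tx":0,"ty":0,"tz":0,"twist":0.14},{"tx":0,"ty":0,"tz":0,"twist":0.14},{"tx":0,"ty":0,"tz":0,"twist":0.14},{"tx":0,"ty":0,"tz":0,"twist":0}]'
python3 - <<'E'
from h import *
import cv2
c=bot.calibration("wrist");im=bot.grab_frame("wrist");np.save("c2.npy",c,allow_pickle=True)
cv2.imwrite("pics/w2.png",im[:,:,::-1])
for P in ([.570,.191,.092],[.570,.191,.113],[.572,.193,.072]): print(P,pix(c,P))
o=bot.get_obs();print("tcp pix",pix(c,o["position"]),pix(c,o["position"]-[0,0,.025]))
plan([.570,.191,.25],83,5)
E
```

```text
clock: 1.15
position: [0.574, 0.1917, 0.2476]
orientation: [-180.0, -0.0, 155.3]
ft_force: [0.4, 0.4, 0.7]
gripper_width: 1.0
grip_force: 0.0
clock: 2.15
position: [0.5729, 0.1935, 0.2473]
orientation: [-180.0, 0.0, 83.0]
ft_force: [0.1, -0.8, 0.5]
gripper_width: 0.996
grip_force: 0.0
[0.57, 0.191, 0.092] [322.90900411 200.92240314]
[0.57, 0.191, 0.113] [322.68737083 206.23313256]
[0.572, 0.193, 0.072] [324.77964854 194.38228991]
tcp pix [325.19295508 268.28279469] [325.2936024  249.06448848]
 5 x tx -0.56 ty -0.52 tz -0.53 twist 0.0011 pos [0.5729 0.1935 0.2474] rpy [-1.7998e+02  3.0000e-02  8.3310e+01] F [-0.6  0.5  0.1] w 0.998 t 2.2
```

View pics/w2.png

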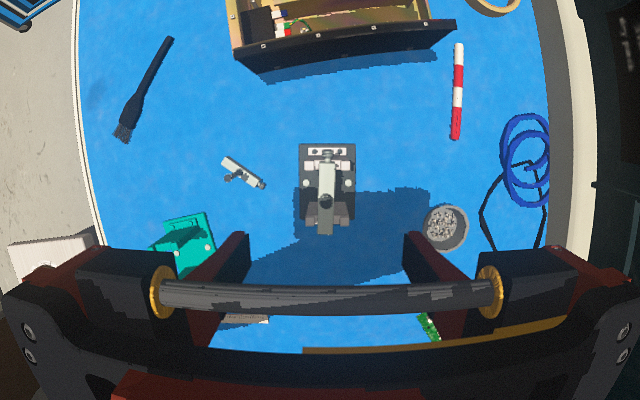

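The wrist view shows the gauge in the rest: bar from (328,163) to (324,235), cap at about (325,201), the dish at (445,228) and the small look-alike at (243,170). I'll enlarge it.

```bash
python3 -c "
import cv2
im=cv2.imread('pics/w2.png')[140:240,280:370];cv2.imwrite('pics/w2c.png',cv2.resize(im,(540,600),interpolation=cv2.INTER_CUBIC))"
```

```text
(no output)
```

View pics/w2c.png

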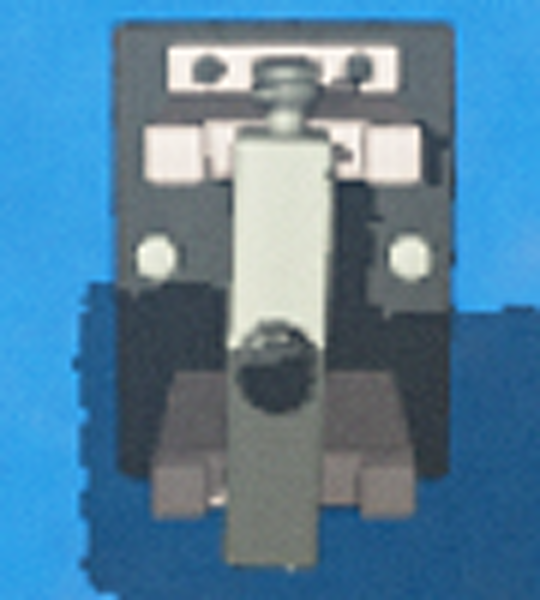

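Run:
```python
from h import *
c=np.load("c2.npy",allow_pickle=True).item()
q=lambda a,b,z:at("wrist",280+a/6,140+b/6,z,c)[:2]
A,B=q(283,137,.092),q(272,565,.092);d=A-B
print("bar",A,B,(A+B)/2,np.hypot(*d),np.degrees(np.arctan2(d[1],d[0])))
print("width",np.hypot(*(q(233,140,.092)-q(332,140,.092))),np.hypot(*(q(226,560,.092)-q(318,560,.092))))
L=[q(174,153,.079),q(393,153,.079),q(180,492,.079),q(388,492,.079)];print("lugs",np.round(L,4).tolist(),np.mean(L,0))
for i,j in((0,2),(1,3)):e=L[i]-L[j];print(np.hypot(*e),np.degrees(np.arctan2(e[1],e[0])))
print("notch centre far/near",(L[0]+L[1])/2,(L[2]+L[3])/2)
m=(A+B)/2; plan([*m,.105],np.degrees(np.arctan2(d[1],d[0])),9)
```

```text
bar [0.5785898  0.22724092] [0.56814829 0.15690272] [0.57336905 0.19207182] 0.07110897440876905 81.55626837458878
width 0.015608693820252333 0.015296910241554057
lugs [[0.5603, 0.2254], [0.5962, 0.221], [0.5535, 0.1675], [0.589, 0.1631]] [0.57474017 0.19426584]
0.05835920694915806 83.30514820961652
0.058378269931204166 82.9284259711847
notch centre far/near [0.5782378 0.2232397] [0.57124255 0.16529197]
 9 x tx -0.15 ty 0.07 tz 15.82 twist 0.0034 pos [0.5729 0.1935 0.2474] rpy [-1.7998e+02  3.0000e-02  8.3310e+01] F [-0.6  0.5  0.1] w 0.998 t 2.2
```

```bash
python3 -m pendant '[{"tx":-1.4,"ty":0.6,"tz":20,"twist":0.03},{"tx":0,"ty":0,"tz":20,"twist":0},{"tx":0,"ty":0,"tz":20,"twist":0},{"tx":0,"ty":0,"tz":20,"twist":0},{"tx":0,"ty":0,"tz":20,"twist":0},{"tx":0,"ty":0,"tz":20,"twist":0},{"tx":0,"ty":0,"tz":16,"twist":0},{"tx":0,"ty":0,"tz":11,"twist":0},{"tx":0,"ty":0,"tz":0,"twist":0},{"tx":0,"ty":0,"tz":0,"twist":0}]' -1
python3 -c "
from h import *
plan([.5734,.1921,.100],81.6,2)"
```

```text
clock: 3.2
position: [0.5738, 0.1918, 0.101]
orientation: [180.0, -0.0, 81.5]
ft_force: [0.1, 0.3, -0.1]
gripper_width: 0.999
grip_force: 0.0
 2 x tx 0.10 ty -0.22 tz 0.49 twist -0.0011 pos [0.5738 0.1918 0.101 ] rpy [ 1.7999e+02 -1.0000e-02  8.1470e+01] F [ 0.1  0.3 -0.1] w 0.999 t 3.2
```

```bash
python3 -m pendant '[{"tx":0,"ty":0,"tz":0,"twist":0},{"tx":0,"ty":0,"tz":0,"twist":0},{"tx":0,"ty":0,"tz":0,"twist":0},{"tx":0,"ty":0,"tz":0,"twist":0},{"tx":0,"ty":0,"tz":0,"twist":0},{"tx":0,"ty":0,"tz":0,"twist":0},{"tx":0,"ty":0,"tz":0,"twist":0},{"tx":0,"ty":0,"tz":0,"twist":0},{"tx":0,"ty":0,"tz":0,"twist":0},{"tx":0,"ty":0,"tz":0,"twist":0}]' 1
python3 -m pendant '[{"tx":0,"ty":0,"tz":0,"twist":0},{"tx":0,"ty":0,"tz":-2,"twist":0},{"tx":0,"ty":0,"tz":-4,"twist":0},{"tx":0,"ty":0,"tz":-4,"twist":0},{"tx":0,"ty":0,"tz":-10,"twist":0},{"tx":0,"ty":0,"tz":-20,"twist":0},{"tx":0,"ty":0,"tz":-20,"twist":0},{"tx":0,"ty":0,"tz":-20,"twist":0},{"tx":0,"ty":0,"tz":-20,"twist":0},{"tx":0,"ty":0,"tz":0,"twist":0}]'
python3 -c "
from h import *
plan([.520,-.217,.2],106.5,15)"
```

```text
clock: 4.2
position: [0.5734, 0.1919, 0.1006]
orientation: [-180.0, 0.0, 81.4]
ft_force: [-0.8, 0.5, 0.4]
gripper_width: 0.177
grip_force: 30.0
clock: 5.2
position: [0.5752, 0.1922, 0.204]
orientation: [179.7, -0.2, 81.4]
ft_force: [-0.1, -0.4, -1.2]
gripper_width: 0.18
grip_force: 30.0
 15 x tx -27.25 ty -5.19 tz 0.27 twist -0.0292 pos [0.5752 0.1922 0.204 ] rpy [179.74  -0.18  81.39] F [-0.1 -0.4 -1.2] w 0.18 t 5.2
```

```bash
python3 -m pendant '[{"tx":-27,"ty":-5,"tz":0,"twist":-0.029},{"tx":-27,"ty":-5,"tz":0,"twist":-0.029},{"tx":-27,"ty":-5,"tz":0,"twist":-0.029},{"tx":-27,"ty":-5,"tz":0,"twist":-0.029},{"tx":-27,"ty":-5,"tz":0,"twist":-0.029},{"tx":-27,"ty":-5,"tz":0,"twist":-0.029},{"tx":-27,"ty":-5,"tz":0,"twist":-0.029},{"tx":-27,"ty":-5,"tz":0,"twist":-0.029},{"tx":-27,"ty":-5,"tz":0,"twist":-0.029},{"tx":-27,"ty":-5,"tz":0,"twist":-0.029}]'
python3 -m pendant '[{"tx":-27,"ty":-5,"tz":0,"twist":-0.03},{"tx":-27,"ty":-5,"tz":0,"twist":-0.03},{"tx":-27,"ty":-5,"tz":0,"twist":-0.03},{"tx":-27,"ty":-5,"tz":0,"twist":-0.03},{"tx":-27,"ty":-5,"tz":0,"twist":-0.03},{"tx":0,"ty":0,"tz":0,"twist":0},{"tx":0,"ty":0,"tz":0,"twist":0},{"tx":0,"ty":0,"tz":0,"twist":0}]'
python3 - <<'E'
from h import *
import cv2
plan([.520,-.217,.2],106.5,2)
c=bot.calibration("wrist");im=bot.grab_frame("wrist");np.save("c3.npy",c,allow_pickle=True)
cv2.imwrite("pics/w3.png",im[:,:,::-1])
p=bot.get_obs()["position"]
cr=im[130:280,230:430,::-1];cv2.imwrite("pics/w3c.png",cv2.resize(cr,(800,600),interpolation=cv2.INTER_CUBIC))
for z in(.0286,.0286+.036,.0286+.055):print(z,pix(c,p-[0,0,z]))
print("bore",pix(c,[.520,-.217,.06]))
E
```

```text
clock: 6.2
position: [0.5178, -0.0772, 0.2001]
orientation: [-180.0, -0.0, 98.1]
ft_force: [0.1, -0.3, -2.3]
gripper_width: 0.179
grip_force: 30.0
clock: 7.0
position: [0.5207, -0.2121, 0.2001]
orientation: [-180.0, -0.1, 106.7]
ft_force: [-0.7, 0.3, -2.0]
gripper_width: 0.178
grip_force: 30.0
 2 x tx -2.25 ty -1.02 tz 0.05 twist 0.0014 pos [ 0.5207 -0.2121  0.2001] rpy [-1.7997e+02 -6.0000e-02  1.0666e+02] F [-0.7  0.3 -2. ] w 0.178 t 7.0
0.0286 [326.18763124 246.45581906]
0.06459999999999999 [326.17915739 227.09829177]
0.08360000000000001 [326.17562677 219.20000017]
bore [323.7412743  206.57000406]
```

View pics/w3c.png

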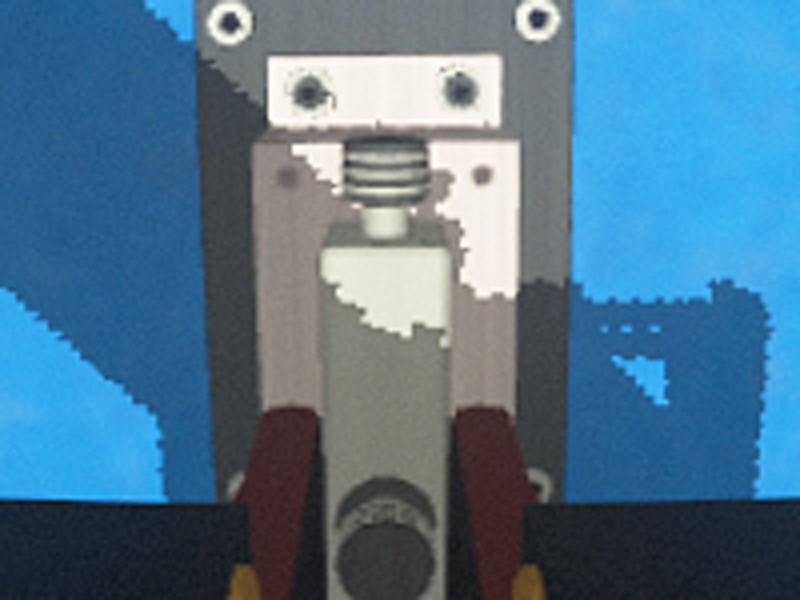

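The crop shows the gauge held along the block, hiding the bore. The block's far edge is at row 140, its sides at columns 252 and 520, the corner holes at (289,176) and (482,175), and the bar's end at (322..452, 247).

Run:
```python
from h import *
c=np.load("c3.npy",allow_pickle=True).item()
q=lambda a,b,z:at("wrist",230+a/4,130+b/4,z,c)[:2]
y=np.radians(106.66);ex=np.array([np.cos(y),np.sin(y)]);ey=np.array([np.sin(y),-np.cos(y)]);p=np.array([.5207,-.2121])
t=lambda w:np.round([(w-p)@ex*1000,(w-p)@ey*1000],1)
for n,a,b,z in(("far L corner",252,142,.06),("far R corner",520,141,.06),("L edge",262,405,.06),("R edge",516,405,.06),("holeL",289,176,.06),("holeR",482,175,.06),("bar end L",322,249,.1915),("bar end R",452,249,.1915)):
    w=q(a,b,z);print(n,w.round(4),"tool",t(w))
print("bore est top/side avg tool",t(np.array([.5202,-.2159])))
```

```text
far L corner [ 0.4826 -0.1883] tool [ 33.7 -29.7]
far R corner [ 0.5404 -0.1708] tool [33.9 30.7]
L edge [ 0.5012 -0.2478] tool [-28.6 -28.9]
R edge [ 0.5588 -0.2306] tool [-28.6  31.2]
holeL [ 0.4928 -0.1935] tool [ 25.9 -21.4]
holeR [ 0.5345 -0.1808] tool [26.1 22.2]
bar end L [ 0.5034 -0.1799] tool [35.8 -7.3]
bar end R [ 0.5183 -0.1755] tool [35.8  8.2]
bore est top/side avg tool [-3.5 -1.6]
```

```bash
python3 -m pendant '[{"tx":-2,"ty":0,"tz":10,"twist":0},{"tx":-2,"ty":0,"tz":10,"twist":0},{"tx":0,"ty":0,"tz":10,"twist":0},{"tx":0,"ty":0,"tz":10,"twist":0},{"tx":0,"ty":0,"tz":8,"twist":0},{"tx":0,"ty":0,"tz":0,"twist":0},{"tx":0,"ty":0,"tz":0,"twist":0}]'
python3 - <<'E'
from h import *
import cv2
o=bot.get_obs();print(o["position"],o["orientation"])
im=bot.grab_frame("side");cv2.imwrite("pics/s4.png",im[:,:,::-1])
cr=im[210:330,310:450,::-1];cv2.imwrite("pics/s4c.png",cv2.resize(cr,(700,600),interpolation=cv2.INTER_CUBIC))
E
```

```text
clock: 7.75
position: [0.5219, -0.2172, 0.1525]
orientation: [-180.0, -0.0, 106.6]
ft_force: [0.5, 0.0, -1.2]
gripper_width: 0.178
grip_force: 30.0
[ 0.52191327 -0.21720664  0.15249229] [-1.79979744e+02 -6.35691354e-03  1.06611867e+02]
```

View pics/s4c.png

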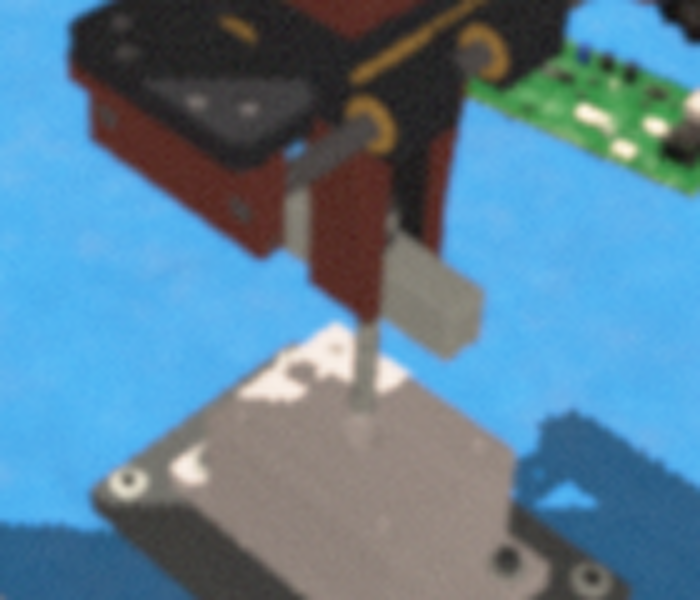

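The rod hangs from (371,320) to about (364,410), with its tip just over the bore's known pixel (360,435). I'll compare that with the projection.

Run:
```python
from h import *
import cv2
c=bot.calibration("side")
def pp(P):
    T=c["world_from_camera"]; f=200/np.tan(np.radians(c["vertical_fov"]/2)); d=T[:3,:3].T@(np.asarray(P)-T[:3,3])
    return (np.array([c["cx"]-f*d[0]/d[2],c["cy"]+f*d[1]/d[2]])-[310,210])*5
x,y=.5219,-.2172
for z in(.124,.10,.09,.08,.075,.07,.065,.06):print(z,pp([x,y,z]).round(1))
print("1mm x",pp([x+.001,y,.06])-pp([x,y,.06]),"1mm y",pp([x,y+.001,.06])-pp([x,y,.06]))
im=cv2.imread("pics/s4.png");s0=cv2.imread("pics/side0.png")
def tile(i):
    r=i[265:310,355:405].astype(float);g=r.mean(2);lo,hi=np.percentile(g,[2,98]);return cv2.resize(np.clip((r-lo)/(hi-lo)*255,0,255).astype(np.uint8),(400,360),interpolation=cv2.INTER_CUBIC)
cv2.imwrite("pics/cmp.png",np.hstack([tile(im),tile(s0)]))
```

```text
0.124 [372.1 292.6]
0.1 [368.4 350.4]
0.09 [366.9 373.7]
0.08 [365.4 396.6]
0.075 [364.6 408. ]
0.07 [363.9 419.2]
0.065 [363.2 430.3]
0.06 [362.5 441.3]
1mm x [ 2.77091369 -1.07678959] 1mm y [-1.63210735 -2.19584381]
```

View pics/cmp.png

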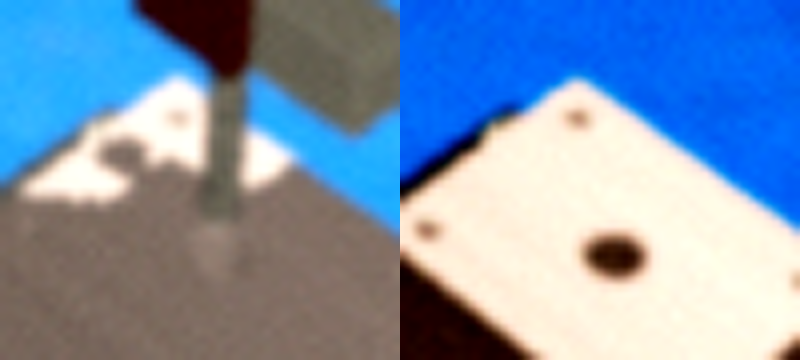

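The rod's line passes within about half a millimetre of the bore across the view. Bias-corrected readings from all cameras call for about +1.4 mm tool x and +0.4 mm tool y. I correct that and lower a little, watching the force in case the tip catches the face.

```bash
python3 -m pendant '[{"tx":0.7,"ty":0.2,"tz":0,"twist":0.005},{"tx":0.7,"ty":0.2,"tz":0,"twist":0.005},{"tx":0,"ty":0,"tz":3,"twist":0},{"tx":0,"ty":0,"tz":3,"twist":0},{"tx":0,"ty":0,"tz":3,"twist":0},{"tx":0,"ty":0,"tz":3,"twist":0},{"tx":0,"ty":0,"tz":2,"twist":0},{"tx":0,"ty":0,"tz":2,"twist":0},{"tx":0,"ty":0,"tz":2,"twist":0},{"tx":0,"ty":0,"tz":0,"twist":0}]'
python3 -c "
from h import *
o=bot.get_obs();print(o['position'],o['ft_force'],o['torque'])"
```

```text
clock: 8.8
position: [0.5218, -0.2157, 0.1344]
orientation: [-180.0, -0.0, 106.0]
ft_force: [-0.6, -0.1, -1.8]
gripper_width: 0.184
grip_force: 30.0
[ 0.52181543 -0.21565562  0.13435525] [-0.56664094 -0.09350925 -1.83865567] [-0.11952137  0.02555246 -0.01374995]
```

```bash
python3 -m pendant '[{"tx":0,"ty":0,"tz":2,"twist":0},{"tx":0,"ty":0,"tz":2,"twist":0},{"tx":0,"ty":0,"tz":2,"twist":0},{"tx":0,"ty":0,"tz":0,"twist":0}]'
python3 -m pendant '[{"tx":0,"ty":0,"tz":2,"twist":0},{"tx":0,"ty":0,"tz":2,"twist":0},{"tx":0,"ty":0,"tz":2,"twist":0},{"tx":0,"ty":0,"tz":0,"twist":0}]'
```

```text
clock: 9.2
position: [0.5218, -0.2156, 0.1283]
orientation: [-180.0, -0.0, 106.0]
ft_force: [0.3, 0.3, -2.2]
gripper_width: 0.181
grip_force: 30.0
clock: 9.6
position: [0.5217, -0.2156, 0.1223]
orientation: [-180.0, -0.0, 106.0]
ft_force: [-0.3, 0.1, -1.4]
gripper_width: 0.176
grip_force: 30.0
```

The underside is at 0.094, so the tip is below the face with no force: it is in the bore. I continue down.

```bash
python3 -m pendant '[{"tx":0,"ty":0,"tz":3,"twist":0},{"tx":0,"ty":0,"tz":3,"twist":0},{"tx":0,"ty":0,"tz":3,"twist":0},{"tx":0,"ty":0,"tz":3,"twist":0},{"tx":0,"ty":0,"tz":3,"twist":0},{"tx":0,"ty":0,"tz":0,"twist":0}]'
python3 -m pendant '[{"tx":0,"ty":0,"tz":2,"twist":0},{"tx":0,"ty":0,"tz":2,"twist":0},{"tx":0,"ty":0,"tz":2,"twist":0},{"tx":0,"ty":0,"tz":2,"twist":0},{"tx":0,"ty":0,"tz":2,"twist":0},{"tx":0,"ty":0,"tz":1,"twist":0},{"tx":0,"ty":0,"tz":1,"twist":0},{"tx":0,"ty":0,"tz":1,"twist":0},{"tx":0,"ty":0,"tz":0,"twist":0},{"tx":0,"ty":0,"tz":0,"twist":0}]'
```

```text
clock: 10.2
position: [0.5217, -0.2156, 0.1071]
orientation: [-180.0, -0.0, 106.0]
ft_force: [-0.2, -0.6, -1.9]
gripper_width: 0.18
grip_force: 30.0
clock: 11.2
position: [0.522, -0.2157, 0.0946]
orientation: [180.0, 0.0, 106.0]
ft_force: [0.9, 0.2, 0.7]
gripper_width: 0.181
grip_force: 30.0
```

```bash
python3 -m pendant '[{"tx":0,"ty":0,"tz":1,"twist":0},{"tx":0,"ty":0,"tz":1,"twist":0},{"tx":0,"ty":0,"tz":1,"twist":0},{"tx":0,"ty":0,"tz":1,"twist":0},{"tx":0,"ty":0,"tz":1,"twist":0},{"tx":0,"ty":0,"tz":0,"twist":0},{"tx":0,"ty":0,"tz":0,"twist":0}]'
python3 -m pendant '[{"tx":0,"ty":0,"tz":0.5,"twist":0},{"tx":0,"ty":0,"tz":0.5,"twist":0},{"tx":0,"ty":0,"tz":0.5,"twist":0},{"tx":0,"ty":0,"tz":0,"twist":0},{"tx":0,"ty":0,"tz":0,"twist":0}]'
```

```text
clock: 11.9
position: [0.522, -0.2157, 0.0895]
orientation: [180.0, 0.0, 106.0]
ft_force: [1.5, -0.8, 0.4]
gripper_width: 0.18
grip_force: 30.0
clock: 12.4
position: [0.522, -0.2157, 0.0886]
orientation: [180.0, -0.0, 106.0]
ft_force: [-0.2, -0.2, 5.8]
gripper_width: 0.176
grip_force: 30.0
```

Contact is at 0.0886, as predicted for the bar on the face. I press a bit firmer and hold.

```bash
python3 -m pendant '[{"tx":0,"ty":0,"tz":0.5,"twist":0},{"tx":0,"ty":0,"tz":0.5,"twist":0},{"tx":0,"ty":0,"tz":0,"twist":0},{"tx":0,"ty":0,"tz":0,"twist":0}]'
python3 -m pendant '[{"tx":0,"ty":0,"tz":0.5,"twist":0},{"tx":0,"ty":0,"tz":0,"twist":0},{"tx":0,"ty":0,"tz":0,"twist":0},{"tx":0,"ty":0,"tz":0,"twist":0},{"tx":0,"ty":0,"tz":0,"twist":0},{"tx":0,"ty":0,"tz":0,"twist":0},{"tx":0,"ty":0,"tz":0,"twist":0},{"tx":0,"ty":0,"tz":0,"twist":0},{"tx":0,"ty":0,"tz":0,"twist":0},{"tx":0,"ty":0,"tz":0,"twist":0}]'
```

```text
clock: 12.8
position: [0.522, -0.2158, 0.0885]
orientation: [179.9, -0.0, 106.0]
ft_force: [-4.7, 0.9, 17.3]
gripper_width: 0.176
grip_force: 30.0
clock: 13.8
position: [0.522, -0.2158, 0.0885]
orientation: [179.9, -0.0, 106.0]
ft_force: [-5.6, 2.3, 21.7]
gripper_width: 0.177
grip_force: 30.0
```

```bash
python3 -m pendant '[{"tx":0,"ty":0,"tz":0,"twist":0},{"tx":0,"ty":0,"tz":-2,"twist":0},{"tx":0,"ty":0,"tz":-2,"twist":0},{"tx":0,"ty":0,"tz":-5,"twist":0},{"tx":0,"ty":0,"tz":-10,"twist":0},{"tx":0,"ty":0,"tz":-15,"twist":0},{"tx":0,"ty":0,"tz":-20,"twist":0},{"tx":0,"ty":0,"tz":-20,"twist":0},{"tx":0,"ty":0,"tz":-20,"twist":0},{"tx":0,"ty":0,"tz":-20,"twist":0}]'
python3 -m pendant '[{"tx":0,"ty":0,"tz":0,"twist":0},{"tx":0,"ty":0,"tz":0,"twist":0}]'
python3 -c "
from h import *
plan([.5734,.1919,.2],81.4,18)"
```

```text
clock: 14.8
position: [0.5219, -0.2158, 0.2026]
orientation: [180.0, 0.0, 106.0]
ft_force: [0.4, -0.3, -1.1]
gripper_width: 0.179
grip_force: 30.0
clock: 15.0
position: [0.5221, -0.2156, 0.2011]
orientation: [179.9, 0.0, 106.1]
ft_force: [0.2, 0.2, -2.6]
gripper_width: 0.176
grip_force: 30.0
 18 x tx 22.52 ty 4.62 tz 0.06 twist 0.0239 pos [ 0.5221 -0.2156  0.2011] rpy [1.7993e+02 2.0000e-02 1.0605e+02] F [ 0.2  0.2 -2.6] w 0.176 t 15.0
```

```bash
python3 -m pendant '[{"tx":22.5,"ty":4.6,"tz":0,"twist":0.024},{"tx":22.5,"ty":4.6,"tz":0,"twist":0.024},{"tx":22.5,"ty":4.6,"tz":0,"twist":0.024},{"tx":22.5,"ty":4.6,"tz":0,"twist":0.024},{"tx":22.5,"ty":4.6,"tz":0,"twist":0.024},{"tx":22.5,"ty":4.6,"tz":0,"twist":0.024},{"tx":22.5,"ty":4.6,"tz":0,"twist":0.024},{"tx":22.5,"ty":4.6,"tz":0,"twist":0.024},{"tx":22.5,"ty":4.6,"tz":0,"twist":0.024},{"tx":22.5,"ty":4.6,"tz":0,"twist":0.024}]'
python3 -m pendant '[{"tx":22.5,"ty":4.6,"tz":0,"twist":0.024},{"tx":22.5,"ty":4.6,"tz":0,"twist":0.024},{"tx":22.5,"ty":4.6,"tz":0,"twist":0.024},{"tx":22.5,"ty":4.6,"tz":0,"twist":0.024},{"tx":22.5,"ty":4.6,"tz":0,"twist":0.024},{"tx":22.5,"ty":4.6,"tz":0,"twist":0.024},{"tx":22.5,"ty":4.6,"tz":0,"twist":0.024},{"tx":22.5,"ty":4.6,"tz":0,"twist":0.024},{"tx":0,"ty":0,"tz":0,"twist":0},{"tx":0,"ty":0,"tz":0,"twist":0}]'
python3 -c "
from h import *
plan([.5738,.1921,.2],82,2)"
```

```text
clock: 16.0
position: [0.5279, 0.0142, 0.1995]
orientation: [-179.9, 0.0, 92.2]
ft_force: [0.6, 0.1, -2.4]
gripper_width: 0.178
grip_force: 30.0
clock: 17.0
position: [0.5726, 0.191, 0.1992]
orientation: [-179.9, 0.1, 81.4]
ft_force: [-0.4, -0.2, -2.3]
gripper_width: 0.176
grip_force: 30.0
 2 x tx 0.61 ty 0.53 tz -0.39 twist -0.0056 pos [0.5726 0.191  0.1992] rpy [-1.7989e+02  1.1000e-01  8.1360e+01] F [-0.4 -0.2 -2.3] w 0.176 t 17.0
```

```bash
python3 -m pendant '[{"tx":0.6,"ty":0.5,"tz":0,"twist":-0.005},{"tx":0.6,"ty":0.5,"tz":10,"twist":-0.005},{"tx":0,"ty":0,"tz":18,"twist":0},{"tx":0,"ty":0,"tz":18,"twist":0},{"tx":0,"ty":0,"tz":16,"twist":0},{"tx":0,"ty":0,"tz":14,"twist":0},{"tx":0,"ty":0,"tz":10,"twist":0},{"tx":0,"ty":0,"tz":6,"twist":0},{"tx":0,"ty":0,"tz":3,"twist":0},{"tx":0,"ty":0,"tz":0,"twist":0}]'
python3 -c "
from h import *
plan([.5738,.1921,.1006],82,2)"
```

```text
clock: 18.0
position: [0.5746, 0.1923, 0.1056]
orientation: [180.0, -0.0, 81.9]
ft_force: [0.6, -0.0, -1.3]
gripper_width: 0.179
grip_force: 30.0
 2 x tx -0.14 ty -0.37 tz 2.49 twist -0.0012 pos [0.5746 0.1923 0.1056] rpy [180.    -0.    81.87] F [ 0.6 -0.  -1.3] w 0.179 t 18.0
```

```bash
python3 -m pendant '[{"tx":-0.1,"ty":-0.4,"tz":1,"twist":0},{"tx":0,"ty":0,"tz":1,"twist":0},{"tx":0,"ty":0,"tz":1,"twist":0},{"tx":0,"ty":0,"tz":1,"twist":0},{"tx":0,"ty":0,"tz":0.8,"twist":0},{"tx":0,"ty":0,"tz":0.5,"twist":0},{"tx":0,"ty":0,"tz":0,"twist":0},{"tx":0,"ty":0,"tz":0,"twist":0}]'
```

```text
clock: 18.8
position: [0.5741, 0.1923, 0.1006]
orientation: [180.0, -0.0, 81.9]
ft_force: [-1.4, -0.7, 2.2]
gripper_width: 0.181
grip_force: 30.0
```

```bash
python3 -m pendant '[{"tx":0,"ty":0,"tz":0,"twist":0},{"tx":0,"ty":0,"tz":0,"twist":0},{"tx":0,"ty":0,"tz":0,"twist":0},{"tx":0,"ty":0,"tz":0,"twist":0},{"tx":0,"ty":0,"tz":0,"twist":0},{"tx":0,"ty":0,"tz":0,"twist":0},{"tx":0,"ty":0,"tz":0,"twist":0},{"tx":0,"ty":0,"tz":0,"twist":0}]' -1
python3 -m pendant '[{"tx":0,"ty":0,"tz":-5,"twist":0},{"tx":0,"ty":0,"tz":-10,"twist":0},{"tx":0,"ty":0,"tz":-20,"twist":0},{"tx":0,"ty":0,"tz":-20,"twist":0},{"tx":0,"ty":0,"tz":-30,"twist":0},{"tx":0,"ty":0,"tz":-30,"twist":0},{"tx":0,"ty":0,"tz":-30,"twist":0},{"tx":0,"ty":0,"tz":0,"twist":0},{"tx":0,"ty":0,"tz":0,"twist":0}]'
python3 - <<'E'
from h import *
import cv2
w=bot.grab_frame("wrist")[140:240,280:370,::-1];s=bot.grab_frame("side")[130:210,275:345,::-1]
cv2.imwrite("pics/end.png",np.hstack([cv2.resize(w,(396,440),interpolation=3),cv2.resize(s,(385,440),interpolation=3)]))
E
```

```text
clock: 19.6
position: [0.5741, 0.1923, 0.1003]
orientation: [180.0, -0.0, 81.9]
ft_force: [-0.2, -0.1, -0.4]
gripper_width: 0.868
grip_force: 0.0
clock: 20.5
position: [0.5744, 0.1923, 0.2465]
orientation: [179.9, -0.1, 81.9]
ft_force: [0.2, -0.3, -0.2]
gripper_width: 1.0
grip_force: 0.0
```

View pics/end.png

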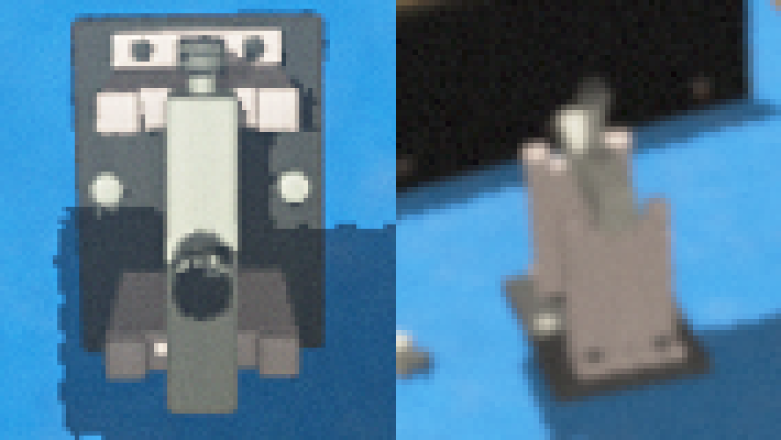

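The picture shows the bar lying in both notches between the lugs, at columns 167–240 of the left tile. The screw is on the same side as before, and the rod now stands taller, with its cap at (203,280). The gripper is clear, so I hand in.

```bash
python3 -c "
from rig import bot
print(bot.finish_job())"
```

```text
the job is handed in; nothing more can be done
None
```

The job is handed in at about 20.6 s of the 53 s allowed: the bore was bottomed, the stop bar pressed flat on the face at about 22 N and held for over a second, and the gauge hangs back in its fork rest; I did not read the set depth off the rod.

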